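# Lift a hot chromatography plate off the plate heater

## Robot

A 6-joint arm with a two-finger parallel gripper is mounted at the origin on the work surface. World frame = base frame: x ahead of the robot, y to its left, z up, the work surface at z = 0. Lengths are in m, angles in rad, forces in N, time in s.
With the tool pointing down it reaches from about 0.275 to 0.825 m from the base axis. Payload 5.2 kg.
Tool frame: the origin (TCP) lies at the very end of the fingers, on their centre line; the grasp point (between the pads) lies 19 mm behind it; x points along the fingers, y is the direction in which the jaws open and shut, and the axes are right-handed (so a half turn about x gives the same grasp; the last joint's range is limited). The gripper opens to 93 mm and grips with 3 to 60 N. Pads are 15 mm wide; open, the fingers measure 128 mm over their backs; the gripper's body (75 mm by 188 mm) begins 65 mm behind the grasp point.
Start: joints at [-1.365, 0.259, 1.535, -0, 1.348, -0.203], TCP at [0.219, -0.505, 0.219] pointing down, gripper open.
Joint ranges: [-3.14, 3.14], [-0.91, 2.08], [0.19, 2.58], [-1.22, 4.36], [0.22, 2.71], [-3.12, 3.12]. Speed limits (rad/s): [2.57, 2.57, 3.14, 3.14, 3.14, 3.14].

## Interface

Orientations are given as a rotation vector (axis times angle).
In Python, from plant import monitor, vision, arm, models gives the robot as it stands.
- The arm moves only by the tool apply_moves, never from a script. Its argument "deltas" is a list of rows, each an object with "grip": the closure in counts, from 0 (fully open) to 255 (shut); "dp": the shift along the tool's x, y, z in mm, a list of three; "rotation": the turn, a rotation vector about the tool's x, y, z in degrees, a list of three. A call has 1 to 8 rows; each row shifts and turns the commanded pose from where the row before left it, along the tool's axes as they then stand; what a row does not reach is not made up. A row lasts 1/10 s, in which the tool goes at most 50 mm and 8.59 degrees, less where a joint would pass 70% of its speed; a pose out of reach is approached as far as the arm can. A call with a gripper value outside its range is refused whole. The fingers move at their own pace and stop on an object; "grip_force" is the grip in N (left out, the last holds). Time passes only in rows, so rows that do not move let the fingers close. It gives the time, the measured TCP pose, the force and the opening at its end, in the units of the state.
- monitor.state(): the state, without advancing time (a new reading comes with each control period).
- vision.capture(name): name is "side" or "top"; returns a dict with "frame" (420x560x3 uint8, red, green, blue), "mtx" (3x3 intrinsics, pixels), "origin" and "attitude" of the camera in the world. Camera axes: x right, y down, z forward; pixel columns grow to the right and rows downward; lengths in m; the calibration is good to about 2 mm. A picture is of the moment at which its call begins. There is no depth.
- arm.hand_in(): hands the job in, once; it reports no verdict.
Trained networks look in a picture, given as the dict that the camera call returned (one of the last four; its "shot" number tells which), for a name from the list of things; names that differ only in an ending like _2 or _b are one class to them, and where a whole thing is asked for, a point or a joint stands for the part that bears it (a point fixed in the world has none). Each returns a list of dicts, best first, with "confidence" (0 to 1); they miss things now and then, are a little off and sometimes report something else, mostly with a low value. They report only what shows in the picture. A call takes as long as a camera call. They do not tell look-alikes from the thing itself.
- models.find_in(picture, query): "point" ([column, row] in pixels, amid what is visible of it).
The state is a dict: "time": time; "joints": joint angles; "qd": joint speeds; "tau": joint torques, N m; "position": TCP position; "tcp_rot": TCP orientation; "contact_force": force on the tool from outside, world axes, zero at the start; "torque": the same for the moment, N m; "width": finger opening in m.
Only numpy, scipy, OpenCV 4.12 (cv2) and the standard library are available. Lean on these libraries where they do the work, as an engineer would, in place of code of your own. Each camera call takes 0.05 s, during which the arm holds its last target. There are 200 camera calls.

## Task

The big square glass plate on the plate heater is dry but hot: slide the lifter under it, carry it flat on the blade and lay it squarely and centrally, coated side up, on the bars of the empty cooling stand, gently and without the gripper ever touching the glass. Then put the lifter back with its blade lying flat on the heat-proof mat. Leave the small plate drying on the heater, and the cooled plate, the wash bottle and the jar where they are.

Things in the scene. Friction and masses are not known exactly. Their poses are not given: they have to be found in the camera images.
- plate_center (a point): Hot plate: square coated glass plate 100 x 100 x 4 mm, about 0.1 kg, white on top, lying loose and flush on the heater top. Point: its centre, half-way up; x and y along its sides, z up. Its lower edges are bevelled all round, 2 mm up over 4 mm in, so a thin blade sliding along the surface gets under. When pushed it slides back until it meets the heater's rim.
- small_plate_center (a point): The plate that stays: same coated glass, 100 (x) x 50 (y) x 4 mm, lying on the heater beside the hot plate, on either side of it, at least 15 mm away. Point: its centre, half-way up.
- heater: Plate heater, fixed: white housing 250 mm deep (x), 270 mm wide (y), black flat top 70 mm over the bench. Origin: middle of its underside; x points from its front (control panel, robot's side) to its back, y to its left. In front the panel slopes down from 70 mm high at x = -75 mm to 45 mm at x = -125 mm; its two knobs stay below the top.
- heater_top (a point): Middle of the heater's flat top, at its surface; axes as the heater's. The top reaches 97 mm from here to the front edge (-x), which is open, 97 mm to the back (+x) and 129 mm to each side; there a steel rim 6 mm high and 6 mm thick closes it. This point is 22 mm behind the heater's origin.
- lifter_grip (a point): Lifter, loose, 0.14 kg, lying on its steel blade with the handle in the air. The straight black handle rises backwards at 40 degrees from the blade's rear edge. Point: middle of the grip, 43 mm above the blade's underside, 49 mm behind its rear edge; x forward along the blade, y across, z up square to the blade. The handle is 20 mm wide (y) between flat sides, 16 mm thick.
- lifter_blade (a point): Middle of the lifter's blade, half-way through it, 89 mm in front of lifter_grip, same axes. Blade 80 mm long (x), 60 mm wide (y), 2.5 mm thick, the last 18 mm tapering to a 1 mm front edge. The handle is 115 mm long: its first 22 mm are a 14 mm wide neck, its end is 33 mm higher and 39 mm further back than lifter_grip.
- lifter_nose (a point): Middle of the front edge of the lifter's blade, at its underside, 129 mm in front of and 43 mm below lifter_grip; same axes. Only friction holds a plate on the smooth blade: it slides off sideways if swung fast.
- stand: Empty cooling stand, fixed: two round steel bars 6 mm thick along x, 104 mm long, at y = -40 and +40 mm (74 mm free between), tops 45 mm over the bench, on legs at their ends; below only a dark base 3 mm thick, so the blade can go down between the bars and out to the front (-x) beneath the plate. Origin: middle of the underside; x points away from the robot.
- stand_used: The other cooling stand, same size and shape, with the cooled plate lying on it. Which of the two stands is left or right varies.
- cool_plate_center (a point): Cooled plate, looks like the hot plate, lies on the other stand and stays there. Point: its centre, half-way up.
- mat: Heat-proof mat, fixed flat on the bench, dark grey-brown, 140 (x) x 120 (y) x 3 mm; the lifter's blade lies on it. Origin: middle of its underside; z up.
- wash_bottle: Plastic wash bottle, 66 mm diameter, shoulder and cap up to 158 mm, with a thin bent spout up to 210 mm high reaching 55 mm out along x. Origin: middle of its underside. One of bottle and jar stands between the heater and the stands, the other beyond the mat, towards the far side.
- jar: Lidded glass jar, 64 mm diameter, 85 mm high. Origin: middle of its underside.
Things that resemble listed ones, but are neither listed nor needed, are in the scene too. Leave any orange look-alike of the part that bears lifter_grip alone. Leave any orange or purple look-alike of the part that bears plate_center alone.

How it is judged:
On the way:
1. the hot plate rides flat on the lifter's blade, clear of the heater (height (world z) of plate_center above 0.105 m and contact force between lifter and plate above 0.3 N and contact force between plate and heater below 0.05 N and angle between plate_center's own z axis and vertical below 0.2 rad), for 0.3 s.
At the end, for the whole second after the job is handed in: The hot plate lies level and coated side up on the bars of the empty cooling stand, its centre within 20 mm along the bars and 12 mm across them of the stand's middle, square to the bars within 10 degrees; the lifter lies flat with the middle of its blade on the mat; both are at rest and apart (x of plate_center in the frame of stand between -0.02 and 0.02 m and y of plate_center in the frame of stand between -0.012 and 0.012 m and z of plate_center in the frame of stand between 0.044 and 0.051 m and angle between each of plate_center, lifter_blade's own z axis and vertical below 0.06 rad and (angle between the x axis of plate_center and the x axis of stand, either way round below 0.17 rad or angle between the x axis of plate_center and the y axis of stand, either way round below 0.17 rad) and x of lifter_blade in the frame of mat between -0.07 and 0.07 m and y of lifter_blade in the frame of mat between -0.06 and 0.06 m and height (world z) of lifter_blade below 0.008 m and linear speed of each of plate, lifter below 0.02 m/s and contact force between lifter and plate below 0.05 N); the robot touches nothing.
It fails at once if the gripper touches the hot plate (contact force between any of the fingers, the arm and plate above 0.3 N).
It fails at once if the hot plate is knocked, dropped or squeezed (over 40 N) (contact force between plate and anything else above 40 N).
It fails at once if the hot plate is tilted by more than 30 degrees (angle between plate_center's own z axis and vertical above 0.52 rad).
It fails at once if the small plate or the cooled plate is shifted by more than 15 mm (distance of any of small_plate_center, cool_plate_center from where it was at the start of the episode above 0.015 m).
It fails at once if the wash bottle or the jar is shifted by more than 20 mm or tipped (distance of any of wash_bottle, jar from where it was at the start of the episode above 0.02 m or angle between any of wash_bottle, jar's own z axis and vertical above 0.3 rad).
It also fails if it takes over 72 s, if anything falls off the work surface, if the arm or the gripper's body presses on something with over 40 N, if the wrist force passes 120 N, or if a joint passes its speed limit or range.

## Working session

There is one attempt and no reset: what is moved stays moved. The work goes in short steps, Python scripts to look and compute and a tool call to move; the robot and the scene stay as the last step left them, time stands still between calls to the robot, and variables do not carry over. Pictures are saved under pics/ and viewed, about 8 in all and at most 12, crops included, and the job is handed in when it is done.

Besides the shell and the picture viewer there is one more tool, called after "Request:" as name([rows], argument=value, ...), one row to a line, values as JSON. apply_moves: Moves the arm, as the interface text tells. Its arguments: {"type":"object","properties":{"deltas":{"type":"array"},"grip_force":{"type":"number"}},"required":["deltas"]}

```bash
ls; mkdir -p pics; python3 - <<'E'
from plant import monitor, vision, arm, models
import cv2, numpy as np
print(monitor.state())
for n in ["top","side"]:
    p=vision.capture(n); cv2.imwrite(f"pics/{n}0.png",p["frame"][:,:,::-1])
    print(n,p["mtx"],p["origin"],p["attitude"])
    for q in ["plate_center","small_plate_center","heater_top","lifter_grip","lifter_blade","lifter_nose","stand","stand_used","cool_plate_center","mat","wash_bottle","jar"]:
        print(q,[(np.round(d["point"]).tolist(),round(d["confidence"],2)) for d in models.find_in(p,q)][:4])
E
```

```text
pics
{'time': 0.0, 'joints': array([-1.36477260e+00,  2.59361762e-01,  1.53606704e+00, -1.63421415e-05,
        1.34799918e+00, -2.02774670e-01]), 'qd': array([ 0.00063199, -0.00144265,  0.00225104, -0.00077158, -0.00014735,
        0.00192834]), 'tau': array([ 1.00842721e-03, -4.37304461e+01, -2.84000641e+01,  7.21312221e-02,
        4.09779302e-02, -1.21720050e-04]), 'position': array([ 0.21854441, -0.50412488,  0.21781405]), 'tcp_rot': array([ 1.99713178,  0.41587311, -1.99717036]), 'contact_force': array([ 0.09201153,  0.90540706, -0.04819025]), 'torque': array([-0.02054824, -0.07076893,  0.02798026]), 'width': 0.09300778572918586}
top [[521.29853018   0.         277.23841718]
 [  0.         521.29853018 212.94470026]
 [  0.           0.           1.        ]] [ 0.40114245 -0.10543532  1.90441513] [-2.15508872  2.20990841 -0.07449904]
plate_center [([159.0, 292.0], 0.97), ([176.0, 203.0], 0.94), ([168.0, 154.0], 0.92)]
small_plate_center [([140.0, 221.0], 0.82), ([316.0, 203.0], 0.26)]
heater_top [([159.0, 219.0], 0.57)]
lifter_grip [([418.0, 216.0], 0.81), ([352.0, 234.0], 0.74)
[... 631 characters left out ...]
]
plate_center [([147.0, 296.0], 0.94), ([220.0, 283.0], 0.81), ([339.0, 349.0], 0.76)]
small_plate_center [([230.0, 327.0], 0.71), ([230.0, 316.0], 0.41)]
heater_top [([232.0, 318.0], 0.71), ([264.0, 196.0], 0.28)]
lifter_grip [([303.0, 172.0], 0.66), ([339.0, 213.0], 0.63)]
lifter_blade [([334.0, 212.0], 0.94), ([300.0, 175.0], 0.72), ([296.0, 139.0], 0.67)]
lifter_nose [([300.0, 175.0], 0.79), ([337.0, 213.0], 0.66), ([300.0, 139.0], 0.62)]
stand [([247.0, 228.0], 0.81)]
stand_used [([303.0, 175.0], 0.74), ([265.0, 195.0], 0.61), ([235.0, 316.0], 0.22)]
cool_plate_center [([266.0, 184.0], 0.93)]
mat [([299.0, 171.0], 0.55)]
wash_bottle [([214.0, 235.0], 0.66)]
jar [([240.0, 164.0], 0.81)]
```

```bash
python3 - <<'E'
import cv2
t=cv2.imread("pics/top0.png"); s=cv2.imread("pics/side0.png")
cv2.imwrite("pics/tz.png",cv2.resize(t[120:330,110:450],None,fx=2.35,fy=2.35,interpolation=cv2.INTER_CUBIC))
cv2.imwrite("pics/sz.png",cv2.resize(s[110:390,110:400],None,fx=2.1,fy=2.1,interpolation=cv2.INTER_CUBIC))
E
```

```text
(no output)
```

View pics/tz.png

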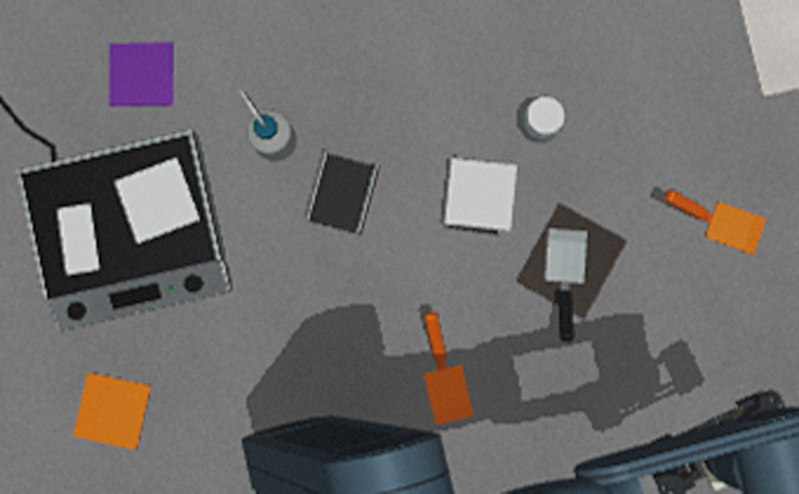

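View pics/sz.png

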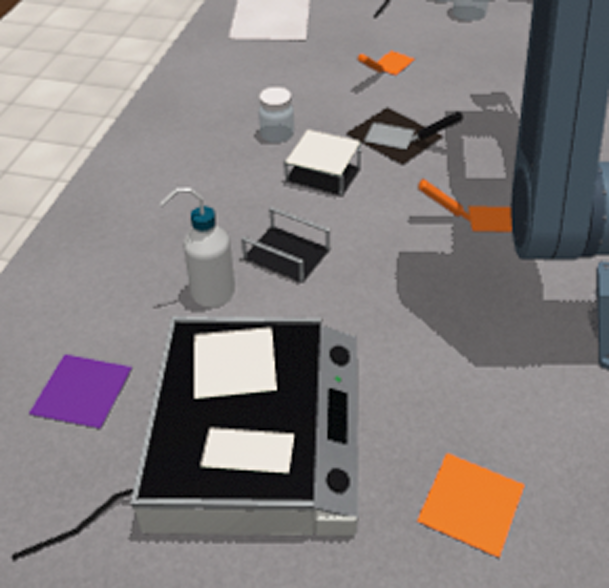

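The top view (zoomed pixels) shows these things:
- **Lifters:** three look alike. The black-handled one on the mat at (566,255) is the real one. The orange ones at (445,375) and (735,225) are decoys.
- **Plates:** the white one on the heater at (157,200) is the hot plate. The one at (480,193) is the cooled plate on the used stand, and the narrow one at (78,240) is the small plate. The purple (140,73) and orange (112,410) plates are decoys.
- **Stand:** the empty one is at (343,192).

The side view agrees with this. Next I measure positions.

```bash
cat > h.py <<'E'
import numpy as np, cv2
from scipy.spatial.transform import Rotation as R
from plant import monitor, vision, arm, models
def proj(p,X):
    X=np.atleast_2d(X); c=(X-p["origin"])@R.from_rotvec(p["attitude"]).as_matrix()
    u=c@p["mtx"].T; return u[:,:2]/u[:,2:]
def back(p,uv,z):
    uv=np.atleast_2d(uv).astype(float)
    d=np.c_[uv,np.ones(len(uv))]@np.linalg.inv(p["mtx"]).T@R.from_rotvec(p["attitude"]).as_matrix().T
    return p["origin"][:2]+d[:,:2]*((z-p["origin"][2])/d[:,2:])
def rect(p,mask,z,seed):
    """min area rectangle in world mm of the mask component at seed, plane z"""
    m=cv2.resize(mask.astype(np.uint8),None,fx=1,fy=1)
    n,l=cv2.connectedComponents(m); k=l[int(seed[1]),int(seed[0])]
    if k==0: return None
    c,_=cv2.findContours((l==k).astype(np.uint8),cv2.RETR_EXTERNAL,cv2.CHAIN_APPROX_NONE)
    w=back(p,max(c,key=len)[:,0],z)*1000
    (cx,cy),s,a=cv2.minAreaRect(w.astype(np.float32))
    return [round(float(v),1) for v in (cx,cy,s[0],s[1],a)]
E
python3 - <<'E'
from h import *
import pickle
P={}
for n in ["top","side"]:
    p=vision.capture(n); P[n]=p
    f=p["frame"].astype(int); mn=f.min(2)
    seeds={"top":dict(hot=(176,205,.074),small=(143,221,.074),cool=(314,203,.049),blade=(351,229,.0055)),
           "side":dict(hot=(110+235/2.1,110+360/2.1,.074),small=(110+248/2.1,110+450/2.1,.074),cool=(110+322/2.1,110+155/2.1,.049),blade=(110+390/2.1,110+136/2.1,.0055))}[n]
    for k,(u,v,z) in seeds.items():
        for th in ((140,170) if k!="blade" else (110,130)):
            print(n,k,th,f[int(v),int(u)],rect(p,mn>th,z,(u,v)))
    if n=="top":
        print("heatertop",[f[220,120+i] .tolist() for i in (0,50,60)],rect(p,f.max(2)<45,.07,(110+110/2.35,120+200/2.35)))
        print("standbase",f[201,256],rect(p,f.max(2)<60,.003,(256,201)))
        print("handle",f[253,350],rect(p,f.max(2)<40,.046,(350.5,253)))
        print("mat",f[220,338],rect(p,(f.max(2)<80)&(f.max(2)>30),.003,(338,220)))
        for k,(u,v,z) in dict(bottle=(223,173,.14),jar=(341.5,169,.085)).items(): print(k,back(p,(u,v),z))
pickle.dump(P,open("P.pkl","wb"))
t=P["top"]["frame"][:,:,::-1]
a=cv2.resize(t[175:225,230:290],None,fx=6.6,fy=6.6,interpolation=cv2.INTER_CUBIC)
b=cv2.resize(t[200:270,320:380],None,fx=6.6,fy=6.6,interpolation=cv2.INTER_CUBIC)
c=np.zeros((max(a.shape[0],b.shape[0]),a.shape[1]+b.shape[1],3),np.uint8); c[:a.shape[0],:a.shape[1]]=a; c[:b.shape[0],a.shape[1]:]=b
cv2.imwrite("pics/crop.png",c); print(c.shape)
E
```

```text
top hot 140 [196 199 199] [571.7, 255.1, 99.9, 99.5, 19.7]
top hot 170 [196 199 199] [572.3, 255.6, 97.5, 97.6, 19.7]
top small 140 [196 199 197] [516.1, 374.1, 100.0, 49.3, 7.7]
top small 170 [196 199 197] [516.7, 373.5, 96.5, 47.8, 7.7]
top cool 140 [197 199 200] [570.2, -233.0, 100.4, 103.0, 82.1]
top cool 170 [197 199 200] [570.9, -233.0, 99.0, 98.1, 82.7]
top blade 110 [154 164 163] [475.2, -364.5, 60.2, 80.6, 84.1]
top blade 130 [154 164 163] [475.0, -364.9, 58.0, 76.9, 84.0]
heatertop [[118, 119, 117], [202, 203, 204], [27, 26, 27]] [548.4, 315.1, 191.2, 255.3, 11.8]
standbase [49 49 48] [582.4, -18.3, 73.2, 107.9, 73.6]
handle [32 31 32] [384.9, -354.5, 76.3, 23.3, 5.6]
mat [126 124 124] None
bottle [[0.67031142 0.08178351]]
jar [[ 0.68217974 -0.32966872]]
side hot 140 [234 229 221] [570.9, 257.2, 98.4, 100.5, 19.9]
side hot 170 [234 229 221] [570.8, 257.6, 97.9, 98.7, 20.0]
side small 140 [235 230 221] [516.3, 376.0, 100.6, 50.8, 7.9]
side small 170 [235 230 221] [516.1, 376.5, 99.1, 49.2, 7.9]
side cool 140 [235 230 221] [708.8, -256.7, 1515.6, 1928.6, 40.4]
side cool 170 [235 230 221] [572.5, -231.0, 101.8, 101.0, 82.9]
side blade 110 [156 159 159] [474.0, -360.3, 60.3, 85.5, 84.3]
side blade 130 [156 159 159] [475.8, -361.1, 56.5, 77.8, 84.3]
(462, 792, 3)
```

View pics/crop.png

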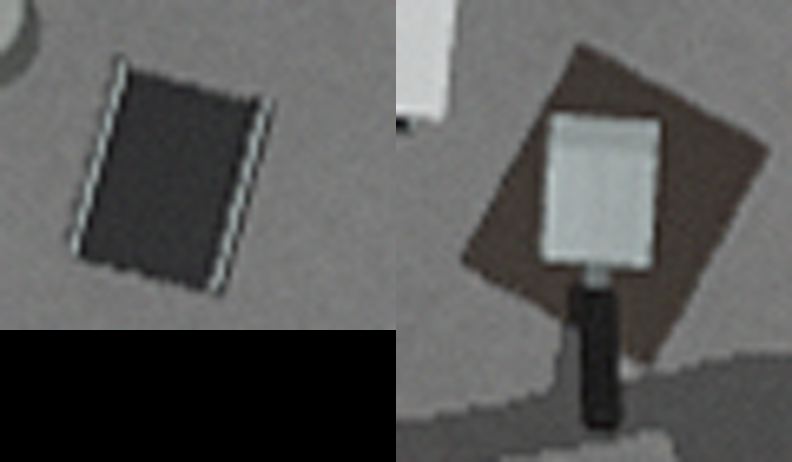

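The crop confirms the black-handled steel lifter on the mat and the empty stand, which has bars and no plate. I'll refine the stand, mat and lifter poses and work out the move to the handle.

```bash
cat >> h.py <<'E'
def T(pos,yaw,pitch=0,flip=0):
    """lifter-aligned tool: tool x down, y along lifter y(flip: -y); pitch>0 = nose down"""
    b=np.array([[0,0,1],[0,1,0],[-1,0,0]]).astype(float) # cols: toolx=-Z,tooly=+Y,toolz=+X
    if flip: b=b@R.from_euler('x',180,degrees=True).as_matrix()
    return np.array(pos,float), R.from_euler('ZY',[yaw,pitch],degrees=True).as_matrix()@b
def delta(pos,Rt):
    s=monitor.state(); M=R.from_rotvec(s["tcp_rot"]).as_matrix()
    print("now",np.round(s["position"]*1000,1),"F",np.round(s["contact_force"],2),"w",round(s["width"]*1000,1),"t",s["time"])
    print("rot first (deg)",np.round(np.degrees(R.from_matrix(M.T@Rt).as_rotvec()),2),"then dp",np.round(Rt.T@(pos-s["position"])*1000,1),"| dp now",np.round(M.T@(pos-s["position"])*1000,1))
E
python3 - <<'E'
from h import *
import pickle
P=pickle.load(open("P.pkl","rb")); p=P["top"]; f=p["frame"].astype(int)
r=np.zeros((420,560),np.uint8); r[178:222,236:276]=1
m=(f.min(2)>135)&(r>0); ys,xs=np.nonzero(m); w=back(p,np.c_[xs,ys],.044)*1000
print("bars",len(w),cv2.minAreaRect(w.astype(np.float32)))
for s in (xs<256-(ys-201)*.0, ):pass
b=(f[:,:,0]-f[:,:,2]>6); r[:]=0; r[200:262,328:382]=1
c=np.argwhere(b&(r>0))[:,::-1]; print("mat",len(c),cv2.minAreaRect((back(p,c,.003)*1000).astype(np.float32)))
def lift(c,yaw):
    a=np.radians(yaw); Rz=np.array([[np.cos(a),-np.sin(a)],[np.sin(a),np.cos(a)]])
    L=np.array([[129,30,0],[129,-30,0],[49,-30,0],[49,30,0],[0,10,43],[0,-10,43],[-39,-10,76],[-39,10,76]],float)
    xy=np.array(c)+ (L[:,:2]-[89,0])@Rz.T
    return np.c_[xy,L[:,2]+3]/1000
S=[]
for n,o in (("top",(320,195)),("side",(275,150))):
    im=cv2.resize(P[n]["frame"][o[1]:o[1]+75,o[0]:o[0]+65,::-1],None,fx=6,fy=6,interpolation=cv2.INTER_CUBIC)
    X=(proj(P[n],lift((475,-363),-6))-o+.5)*6
    for q in (X[:4],X[4:]): cv2.polylines(im,[np.round(q).astype(int)],True,(0,0,255),1)
    S.append(im)
cv2.imwrite("pics/ov.png",np.hstack(S))
for fl in (0,1): delta(*T([.3865,-.3537,.12],-6,0,fl))
E
```

```text
bars 34 ((580.3897705078125, -21.795631408691406), (81.78062438964844, 100.34952545166016), 74.6657485961914)
mat 765 ((467.17059326171875, -373.0489196777344), (119.65569305419922, 139.6724853515625), 59.41005325317383)
now [ 218.6 -504.7  218.7] F [-0.09  0.69  0.05] w 93.5 t 1.4
rot first (deg) [-150.58   -0.      0.  ] then dp [ 98.7 167.7 151.2] | dp now [  98.7  -71.8 -214. ]
now [ 218.6 -504.7  218.7] F [-0.09  0.69  0.05] w 93.5 t 1.4
rot first (deg) [29.42  0.    0.  ] then dp [  98.7 -167.7 -151.2] | dp now [  98.7  -71.8 -214. ]
```

View pics/ov.png

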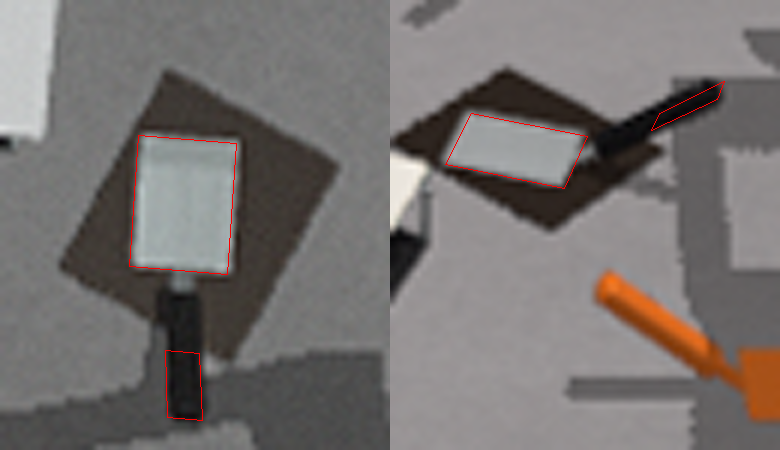

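The overlay fits the lifter to within about 1 px. The blade centre is near (475,-363) mm with yaw about -6°. Moving over the handle.

Request:
apply_moves([
  {"grip":0,"dp":[0,0,0],"rotation":[7.4,0,0]},
  {"grip":0,"dp":[0,0,0],"rotation":[7.4,0,0]},
  {"grip":0,"dp":[0,0,0],"rotation":[7.4,0,0]},
  {"grip":0,"dp":[10,-20,-18],"rotation":[7.2,0,0]},
  {"grip":0,"dp":[22,-37,-33],"rotation":[0,0,0]},
  {"grip":0,"dp":[22,-37,-33],"rotation":[0,0,0]},
  {"grip":0,"dp":[22,-37,-33],"rotation":[0,0,0]},
  {"grip":0,"dp":[22,-37,-34],"rotation":[0,0,0]},
])

```text
time: 2.2
position: [0.373, -0.3606, 0.1272]
tcp_rot: [-2.168, 0.115, 2.167]
contact_force: [0.5, -0.1, 0.0]
width: 0.0929
```

```bash
python3 -c "
from h import *
delta(*T([.3865,-.3537,.027],-6,0,1))"
```

```text
now [ 373.  -360.6  127.2] F [ 0.51 -0.06  0.  ] w 92.9 t 2.2
rot first (deg) [-0.01 -0.03 -0.03] then dp [100.2  -8.2 -12.7] | dp now [100.3  -8.3 -12.6]
```

Request:
apply_moves([
  {"grip":0,"dp":[0,0,0],"rotation":[0,0,0]},
  {"grip":0,"dp":[0,0,0],"rotation":[0,0,0]},
])

```text
time: 2.4
position: [0.3725, -0.3608, 0.1274]
tcp_rot: [-2.168, 0.109, 2.17]
contact_force: [0.3, 0.1, 1.3]
width: 0.0929
```

```bash
python3 -c "
from h import *
delta(*T([.3865,-.3537,.027],-6,0,1))"
```

```text
now [ 372.5 -360.8  127.4] F [0.3  0.08 1.27] w 92.9 t 2.4
rot first (deg) [0.2  0.05 0.03] then dp [100.4  -8.5 -13.2] | dp now [100.4  -8.5 -13.3]
```

Request:
apply_moves([
  {"grip":0,"dp":[20,-8.5,-13],"rotation":[0,0,0]},
  {"grip":0,"dp":[40,0,0],"rotation":[0,0,0]},
  {"grip":0,"dp":[30,0,0],"rotation":[0,0,0]},
  {"grip":0,"dp":[10,0,0],"rotation":[0,0,0]},
  {"grip":0,"dp":[0,0,0],"rotation":[0,0,0]},
])

```text
time: 2.9
position: [0.3847, -0.3553, 0.0271]
tcp_rot: [-2.165, 0.114, 2.168]
contact_force: [-0.7, 0.0, 0.3]
width: 0.0932
```

```bash
python3 - <<'E'
from h import *
delta(*T([.3865,-.3537,.027],-6,0,1))
S=[]
for n,o in (("top",(320,195)),("side",(275,150))):
    p=vision.capture(n); S.append(cv2.resize(p["frame"][o[1]:o[1]+75,o[0]:o[0]+65,::-1],None,fx=6,fy=6,interpolation=cv2.INTER_CUBIC))
cv2.imwrite("pics/g1.png",np.hstack(S))
E
```

```text
now [ 384.7 -355.3   27.1] F [-0.68  0.05  0.26] w 93.2 t 2.9
rot first (deg) [-0.08  0.08  0.07] then dp [ 0.1 -1.8 -1.6] | dp now [ 0.1 -1.8 -1.6]
```

View pics/g1.png

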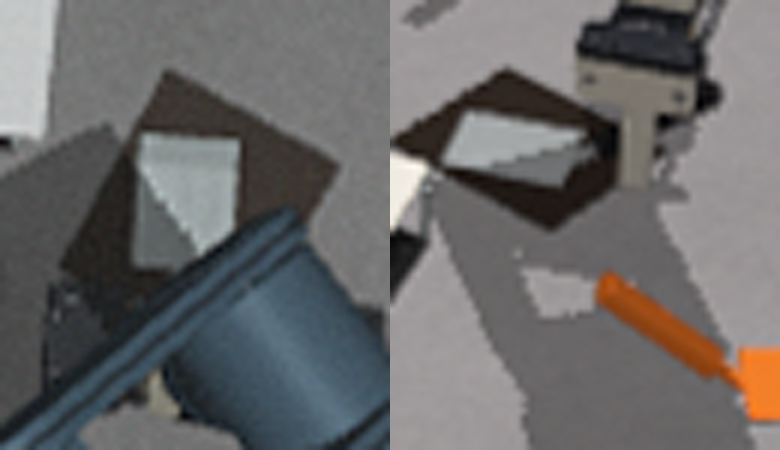

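The fingers straddle the handle and the lifter hasn't moved. Closing the gripper.

Request:
apply_moves([
  {"grip":255,"dp":[0,0,0],"rotation":[0,0,0]},
  {"grip":255,"dp":[0,0,0],"rotation":[0,0,0]},
  {"grip":255,"dp":[0,0,0],"rotation":[0,0,0]},
  {"grip":255,"dp":[0,0,0],"rotation":[0,0,0]},
  {"grip":255,"dp":[0,0,0],"rotation":[0,0,0]},
  {"grip":255,"dp":[0,0,0],"rotation":[0,0,0]},
  {"grip":255,"dp":[0,0,0],"rotation":[0,0,0]},
], grip_force=60)

```text
time: 3.7
position: [0.3858, -0.3546, 0.0277]
tcp_rot: [-2.168, 0.113, 2.168]
contact_force: [0.0, 0.2, -0.3]
width: 0.041
```

```bash
python3 - <<'E'
from h import *
s=monitor.state();print(s["width"],s["contact_force"])
# heater frame
a=np.radians(11.8); ux=np.array([np.cos(a),np.sin(a)]); uy=np.array([-ux[1],ux[0]]); c=np.array([548.4,315.1])
hp=np.array([571.5,256.3])-c; print("hot in heater",hp@ux,hp@uy)
E
```

```text
0.041018273331382166 [ 0.01495533  0.15159596 -0.26295659]
hot in heater 10.58746883209767 -62.28126125673245
```

Request:
apply_moves([
  {"grip":255,"dp":[0,0,0],"rotation":[0,0,0]},
  {"grip":255,"dp":[0,0,0],"rotation":[0,0,0]},
  {"grip":255,"dp":[0,0,0],"rotation":[0,0,0]},
  {"grip":255,"dp":[0,0,0],"rotation":[0,0,0]},
  {"grip":255,"dp":[0,0,0],"rotation":[0,0,0]},
  {"grip":255,"dp":[0,0,0],"rotation":[0,0,0]},
])

```text
time: 4.3
position: [0.3858, -0.3546, 0.0277]
tcp_rot: [-2.168, 0.113, 2.168]
contact_force: [0.3, -0.3, 0.0]
width: 0.0193
```

Gripped, with a width of 19.3 mm. Lifting straight up while turning to the heater's yaw.

Request:
apply_moves([
  {"grip":255,"dp":[-10,0,0],"rotation":[0,0,0]},
  {"grip":255,"dp":[-25,0,0],"rotation":[0,0,0]},
  {"grip":255,"dp":[-30,0,0],"rotation":[-4,0,0]},
  {"grip":255,"dp":[-30,0,0],"rotation":[-5,0,0]},
  {"grip":255,"dp":[-30,0,0],"rotation":[-5,0,0]},
  {"grip":255,"dp":[-15,0,0],"rotation":[-3.8,0,0]},
])

```text
time: 4.9
position: [0.3864, -0.3555, 0.1713]
tcp_rot: [2.111, 0.218, -2.107]
contact_force: [1.0, 0.6, -0.9]
width: 0.0194
```

```bash
python3 -c "
from h import *
delta(*T([.3657,.2133,.168],11.8,0,1))"
```

```text
now [ 386.4 -355.5  171.3] F [ 1.03  0.57 -0.86] w 19.4 t 4.9
rot first (deg) [ 0.22 -0.09 -0.23] then dp [   3.3 -561.1  -96. ] | dp now [   1.2 -560.7  -98.2]
```

Request:
apply_moves([
  {"grip":255,"dp":[0,-20,-3.4],"rotation":[0,0,0]},
  {"grip":255,"dp":[0,-40,-6.8],"rotation":[0,0,0]},
  {"grip":255,"dp":[0,-40,-6.8],"rotation":[0,0,0]},
  {"grip":255,"dp":[0,-40,-6.8],"rotation":[0,0,0]},
  {"grip":255,"dp":[0,-40,-6.8],"rotation":[0,0,0]},
  {"grip":255,"dp":[0,-40,-6.8],"rotation":[0,0,0]},
  {"grip":255,"dp":[0,-40,-6.8],"rotation":[0,0,0]},
  {"grip":255,"dp":[0,-40,-6.8],"rotation":[0,0,0]},
])

```text
time: 5.7
position: [0.3738, -0.049, 0.1684]
tcp_rot: [2.114, 0.218, -2.112]
contact_force: [1.7, 1.0, -1.0]
width: 0.02
```

Request:
apply_moves([
  {"grip":255,"dp":[0,-40,-6.8],"rotation":[0,0,0]},
  {"grip":255,"dp":[0,-40,-6.8],"rotation":[0,0,0]},
  {"grip":255,"dp":[0,-40,-6.8],"rotation":[0,0,0]},
  {"grip":255,"dp":[0,-40,-6.8],"rotation":[0,0,0]},
  {"grip":255,"dp":[0,-40,-6.8],"rotation":[0,0,0]},
  {"grip":255,"dp":[0,-30,-6.8],"rotation":[0,0,0]},
  {"grip":255,"dp":[0,-25,-6.8],"rotation":[0,0,0]},
  {"grip":255,"dp":[0,-5,-4],"rotation":[0,0,0]},
])

```text
time: 6.5
position: [0.371, 0.2167, 0.1683]
tcp_rot: [2.112, 0.223, -2.111]
contact_force: [0.0, -0.6, -1.3]
width: 0.0195
```

```bash
python3 - <<'E'
from h import *
delta(*T([.3657,.2133,.097],11.8,1.5,1))
S=[]
for n,o in (("top",(130,165)),("side",(180,235))):
    p=vision.capture(n); S.append(cv2.resize(p["frame"][o[1]:o[1]+100,o[0]:o[0]+ (110 if n=="side" else 85),::-1],None,fx=4,fy=4,interpolation=cv2.INTER_CUBIC))
cv2.imwrite("pics/a1.png",np.hstack(S))
E
```

```text
now [371.  216.7 168.3] F [ 0.04 -0.61 -1.26] w 19.5 t 6.5
rot first (deg) [ 0.21 -1.53  0.04] then dp [71.4  2.2  4. ] | dp now [71.3  2.3  5.9]
```

View pics/a1.png

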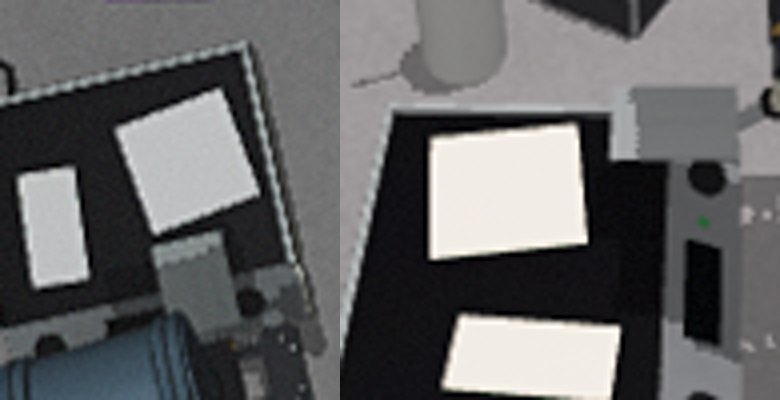

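The lifter is aligned with the heater just in front of the plate, in line with the plate's middle. Lowering with a 1° nose-down tilt.

Request:
apply_moves([
  {"grip":255,"dp":[15,0,2],"rotation":[0,-1,0]},
  {"grip":255,"dp":[25,2,2],"rotation":[0,0,0]},
  {"grip":255,"dp":[20,0,0],"rotation":[0,0,0]},
  {"grip":255,"dp":[9,0,0],"rotation":[0,0,0]},
  {"grip":255,"dp":[0,0,0],"rotation":[0,0,0]},
  {"grip":255,"dp":[0,0,0],"rotation":[0,0,0]},
])

```text
time: 7.2
position: [0.3675, 0.2111, 0.099]
tcp_rot: [2.094, 0.216, -2.131]
contact_force: [-0.8, -0.9, -1.5]
width: 0.0195
```

```bash
python3 - <<'E'
from h import *
delta(*T([.3657,.2133,.097],11.8,1,1))
F=[]
for n in range(4):
    p=vision.capture("side"); F.append(monitor.state()["contact_force"])
print(np.round(F,2))
o=(220,225); cv2.imwrite("pics/a2.png",cv2.resize(p["frame"][o[1]:o[1]+60,o[0]:o[0]+80,::-1],None,fx=8,fy=8,interpolation=cv2.INTER_CUBIC))
E
```

```text
now [367.5 211.1  99. ] F [-0.8  -0.88 -1.52] w 19.5 t 7.2
rot first (deg) [-0.04 -0.   -0.  ] then dp [ 2.1 -2.5  1.2] | dp now [ 2.1 -2.5  1.2]
[[-0.32  0.67 -1.9 ]
 [-0.02  0.05 -0.85]
 [-0.82 -0.83 -0.71]
 [-0.    0.45 -1.2 ]]
```

View pics/a2.png

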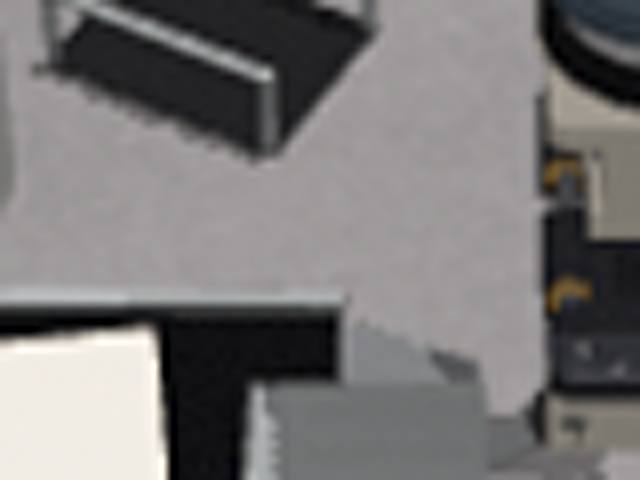

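Request:
apply_moves([
  {"grip":255,"dp":[1,-2.5,0],"rotation":[0,0,0]},
  {"grip":255,"dp":[0.5,0,0],"rotation":[0,0,0]},
  {"grip":255,"dp":[0.5,0,0],"rotation":[0,0,0]},
  {"grip":255,"dp":[0,0,0],"rotation":[0,0,0]},
])

```text
time: 7.8
position: [0.3665, 0.2141, 0.0968]
tcp_rot: [2.093, 0.217, -2.13]
contact_force: [0.6, -0.6, -0.9]
width: 0.0194
```

Request:
apply_moves([
  {"grip":255,"dp":[0.5,0,0],"rotation":[0,0,0]},
  {"grip":255,"dp":[0,0,0],"rotation":[0,0,0]},
])

```text
time: 8.0
position: [0.3665, 0.214, 0.0964]
tcp_rot: [2.093, 0.217, -2.13]
contact_force: [-0.5, -0.6, 0.8]
width: 0.0195
```

Request:
apply_moves([
  {"grip":255,"dp":[0.5,0,0],"rotation":[0,0,0]},
  {"grip":255,"dp":[0,0,0],"rotation":[0,0,0]},
])

```text
time: 8.2
position: [0.3664, 0.214, 0.0959]
tcp_rot: [2.093, 0.217, -2.13]
contact_force: [-2.0, 0.0, 2.3]
width: 0.0198
```

Contact at the expected height. Sliding forward flat along the top.

Request:
apply_moves([
  {"grip":255,"dp":[-0.1,0,-6],"rotation":[0,0,0]},
  {"grip":255,"dp":[-0.1,0,-6],"rotation":[0,0,0]},
  {"grip":255,"dp":[-0.1,0,-5],"rotation":[0,0,0]},
  {"grip":255,"dp":[-0.1,0,-5],"rotation":[0,0,0]},
  {"grip":255,"dp":[-0.1,0,-5],"rotation":[0,0,0]},
  {"grip":255,"dp":[-0.1,0,-5],"rotation":[0,0,0]},
  {"grip":255,"dp":[-0.1,0,-5],"rotation":[0,0,0]},
  {"grip":255,"dp":[-0.1,0,-3],"rotation":[0,0,0]},
])

```text
time: 9.0
position: [0.4061, 0.2223, 0.0959]
tcp_rot: [2.093, 0.217, -2.13]
contact_force: [-3.0, 0.0, 2.6]
width: 0.0197
```

```bash
cat >> h.py <<'E'
def hot(th=150,seed=None,z=.074):
    for n in ("top","side"):
        p=vision.capture(n); mn=p["frame"].min(2)
        s=proj(p,[*seed,z])[0]; print(n,"plate",rect(p,mn>th,z,s))
a=np.radians(11.8); ux=np.array([np.cos(a),np.sin(a)]); uy=np.array([-ux[1],ux[0]]); hc=np.array([548.4,315.1])
def st():
    s=monitor.state(); q=s["position"][:2]*1000-hc
    print("tcp heater",np.round([q@ux,q@uy],1),"nose x",round(q@ux+129.6,1),"z",round(s["position"][2]*1000,2),"F",np.round(s["contact_force"],1),s["time"])
E
python3 -c "
from h import *
st(); hot(seed=(.58,.265))"
```

```text
tcp heater [-158.3  -61.8] nose x -28.7 z 95.88 F [-3.   0.   2.6] 9.0
top plate [583.3, 254.4, 101.1, 98.0, 15.5]
side plate [580.9, 255.9, 106.0, 100.5, 16.1]
```

Request:
apply_moves([
  {"grip":255,"dp":[-0.1,0,-5],"rotation":[0,0,0]},
  {"grip":255,"dp":[-0.1,0,-5],"rotation":[0,0,0]},
  {"grip":255,"dp":[-0.1,0,-5],"rotation":[0,0,0]},
  {"grip":255,"dp":[-0.1,0,-5],"rotation":[0,0,0]},
  {"grip":255,"dp":[-0.1,0,-5],"rotation":[0,0,0]},
  {"grip":255,"dp":[-0.1,0,-5],"rotation":[0,0,0]},
  {"grip":255,"dp":[-0.1,0,-5],"rotation":[0,0,0]},
  {"grip":255,"dp":[-0.1,0,-5],"rotation":[0,0,0]},
])

```text
time: 9.9
position: [0.4452, 0.2305, 0.096]
tcp_rot: [2.093, 0.217, -2.13]
contact_force: [-2.6, -0.6, 2.6]
width: 0.0193
```

```bash
python3 - <<'E'
from h import *
st(); hot(seed=(.60,.255))
S=[]
for n,o in (("top",(130,165)),("side",(180,235))):
    p=vision.capture(n); S.append(cv2.resize(p["frame"][o[1]:o[1]+100,o[0]:o[0]+ (110 if n=="side" else 85),::-1],None,fx=4,fy=4,interpolation=cv2.INTER_CUBIC))
cv2.imwrite("pics/a3.png",np.hstack(S))
E
```

```text
tcp heater [-118.3  -61.8] nose x 11.3 z 95.97 F [-2.6 -0.6  2.6] 9.9
top plate [610.8, 257.3, 102.0, 98.4, 11.3]
side plate [925.6, -274.9, 870.2, 1789.2, 5.1]
```

View pics/a3.png

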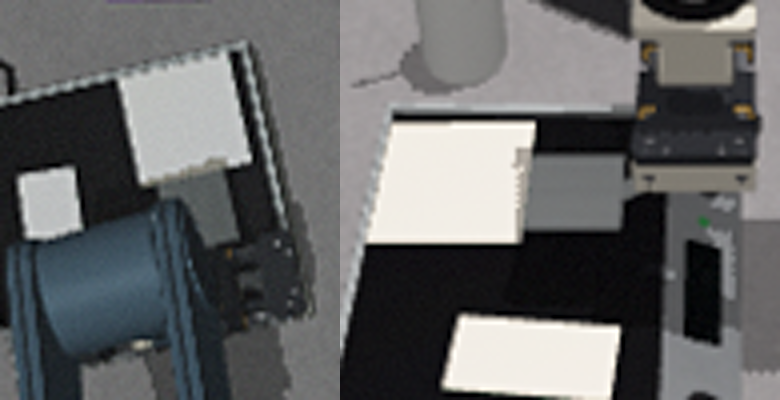

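The plate is now square against the back rim, with the blade about 12 mm under it. Pushing further in.

Request:
apply_moves([
  {"grip":255,"dp":[-0.1,0,-5],"rotation":[0,0,0]},
  {"grip":255,"dp":[-0.1,0,-5],"rotation":[0,0,0]},
  {"grip":255,"dp":[-0.1,0,-5],"rotation":[0,0,0]},
  {"grip":255,"dp":[-0.1,0,-5],"rotation":[0,0,0]},
  {"grip":255,"dp":[-0.1,0,-5],"rotation":[0,0,0]},
])

```text
time: 10.6
position: [0.4696, 0.2356, 0.096]
tcp_rot: [2.093, 0.217, -2.131]
contact_force: [-2.4, -0.5, 3.0]
width: 0.0196
```

Request:
apply_moves([
  {"grip":255,"dp":[-0.1,0,-5],"rotation":[0,0,0]},
  {"grip":255,"dp":[-0.1,0,-5],"rotation":[0,0,0]},
  {"grip":255,"dp":[-0.1,0,-5],"rotation":[0,0,0]},
  {"grip":255,"dp":[-0.1,0,-5],"rotation":[0,0,0]},
  {"grip":255,"dp":[-0.1,0,-5],"rotation":[0,0,0]},
])

```text
time: 11.1
position: [0.494, 0.2407, 0.0961]
tcp_rot: [2.093, 0.217, -2.131]
contact_force: [-3.2, -1.1, 3.4]
width: 0.0196
```

```bash
python3 - <<'E'
from h import *
st(); hot(seed=(.62,.25))
E
```

```text
tcp heater [-68.4 -61.7] nose x 61.2 z 96.06 F [-3.2 -1.1  3.4] 11.1
top plate [611.2, 257.6, 99.8, 97.9, 11.3]
side plate [925.5, -500.0, 1209.9, 2450.2, 20.2]
```

Request:
apply_moves([
  {"grip":255,"dp":[-0.1,0,-5],"rotation":[0,0,0]},
  {"grip":255,"dp":[-0.1,0,-5],"rotation":[0,0,0]},
  {"grip":255,"dp":[-0.1,0,-4],"rotation":[0,0,0]},
  {"grip":255,"dp":[0,0,0],"rotation":[0,0.5,0]},
  {"grip":255,"dp":[0,0,0],"rotation":[0,0.5,0]},
  {"grip":255,"dp":[-1,0,0],"rotation":[0,0.5,0]},
  {"grip":255,"dp":[-1,0,0],"rotation":[0,0,0]},
  {"grip":255,"dp":[-2,0,0],"rotation":[0,0,0]},
])

```text
time: 12.0
position: [0.5072, 0.2434, 0.1002]
tcp_rot: [2.122, 0.22, -2.104]
contact_force: [0.0, 0.7, -2.5]
width: 0.0195
```

```bash
python3 - <<'E'
from h import *
st(); hot(seed=(.62,.25),z=.08)
S=[]
for n,o in (("top",(130,165)),("side",(180,235))):
    p=vision.capture(n); S.append(cv2.resize(p["frame"][o[1]:o[1]+100,o[0]:o[0]+ (110 if n=="side" else 85),::-1],None,fx=4,fy=4,interpolation=cv2.INTER_CUBIC))
cv2.imwrite("pics/a4.png",np.hstack(S))
E
```

```text
tcp heater [-55.  -61.7] nose x 74.6 z 100.15 F [ 0.   0.7 -2.5] 12.0
top plate [610.1, 257.8, 100.1, 98.5, 12.0]
side plate [924.3, -499.1, 1202.7, 2454.2, 20.3]
```

View pics/a4.png

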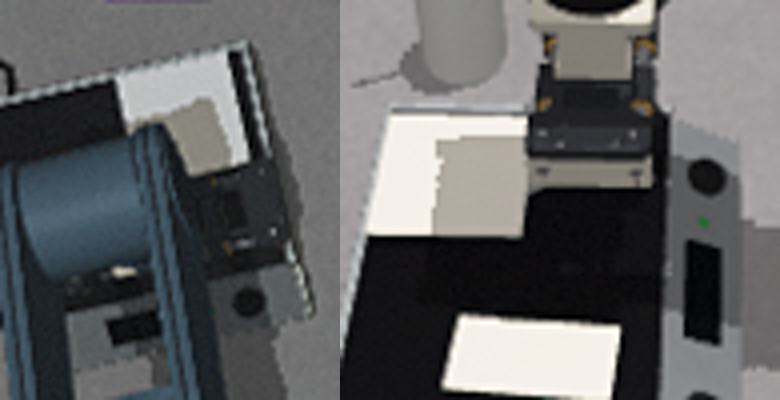

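The plate is fully on the blade and measured weight fits. Lifting it now.

Request:
apply_moves([
  {"grip":255,"dp":[-4,0,0],"rotation":[0,0,0]},
  {"grip":255,"dp":[-7,0,0],"rotation":[0,0,0]},
  {"grip":255,"dp":[-10,0,0],"rotation":[0,0,0]},
  {"grip":255,"dp":[-12,0,0],"rotation":[0,0,0]},
  {"grip":255,"dp":[-12,0,0],"rotation":[0,0,0]},
  {"grip":255,"dp":[-9,0,0],"rotation":[0,0,0]},
  {"grip":255,"dp":[-6,0,0],"rotation":[0,0,0]},
  {"grip":255,"dp":[-3,0,0],"rotation":[0,0,0]},
])

```text
time: 13.0
position: [0.5072, 0.2435, 0.1641]
tcp_rot: [2.124, 0.22, -2.103]
contact_force: [0.3, -0.8, -1.9]
width: 0.0196
```

```bash
python3 - <<'E'
from h import *
import pickle
P=pickle.load(open("P.pkl","rb"))
st(); hot(seed=(.62,.25),z=.144)
c=np.array([581.5,-20]); a=np.radians(-16); Rz=np.array([[np.cos(a),-np.sin(a)],[np.sin(a),np.cos(a)]])
S=[]
for n,o in (("top",(228,172)),("side",(215,205))):
    im=cv2.resize(P[n]["frame"][o[1]:o[1]+50,o[0]:o[0]+60,::-1],None,fx=6.5,fy=6.5,interpolation=cv2.INTER_CUBIC)
    for y in (-40,40):
        X=np.c_[c+np.array([[-52,y],[52,y]])@Rz.T,[42,42]]/1000
        q=np.round((proj(P[n],X)-o+.5)*6.5).astype(int)
        cv2.line(im,q[0].tolist(),q[1].tolist(),(0,0,255),1)
    S.append(im)
cv2.imwrite("pics/b1.png",np.hstack(S))
E
```

```text
tcp heater [-55.  -61.7] nose x 74.6 z 164.15 F [ 0.3 -0.8 -1.9] 13.0
top plate [608.0, 257.6, 98.7, 98.8, 11.7]
side plate [923.3, -536.5, 1442.4, 2764.2, 38.2]
```

View pics/b1.png

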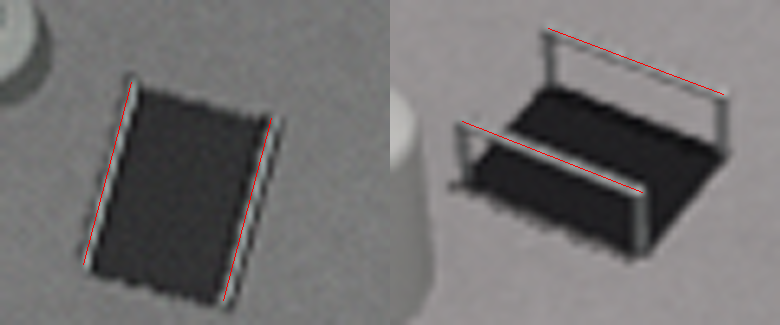

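The overlay puts the stand at about (581,-21) mm with yaw -16°. I back off toward the robot first, to keep clear of the bottle.

Request:
apply_moves([
  {"grip":255,"dp":[0,0,4],"rotation":[0,0,0]},
  {"grip":255,"dp":[0,0,8],"rotation":[0,0,0]},
  {"grip":255,"dp":[0,0,13],"rotation":[0,0,0]},
  {"grip":255,"dp":[0,0,16],"rotation":[0,0,0]},
  {"grip":255,"dp":[0,0,16],"rotation":[0,0,0]},
  {"grip":255,"dp":[0,0,15],"rotation":[0,0,0]},
  {"grip":255,"dp":[0,0,11],"rotation":[0,0,0]},
  {"grip":255,"dp":[0,0,5],"rotation":[0,0,0]},
])

```text
time: 13.9
position: [0.4192, 0.2251, 0.1622]
tcp_rot: [2.121, 0.22, -2.105]
contact_force: [-0.7, 0.4, -2.7]
width: 0.0194
```

```bash
python3 - <<'E'
from h import *
st(); hot(seed=(.53,.25),z=.144)
pos,Rt=T([.4164,.0289,.164],-16,-.5,1)
delta(pos,Rt)
# plan 14 rows
s=monitor.state(); M=R.from_rotvec(s["tcp_rot"]).as_matrix(); p0=s["position"]
rv=R.from_matrix(M.T@Rt).as_rotvec()
w=np.array([.4,.8]+[1]*12+[.8,.4]); f=np.r_[0,np.cumsum(w)/w.sum()]
for i in range(len(w)):
    Mi=M@R.from_rotvec(rv*f[i]).as_matrix()
    print(np.round(Mi.T@(pos-p0)*1000*(f[i+1]-f[i]),1),np.round(np.degrees(rv*(f[i+1]-f[i])),2))
E
```

```text
tcp heater [-144.8  -61.7] nose x -15.2 z 162.2 F [-0.7  0.4 -2.7] 13.9
top plate [520.3, 238.8, 97.6, 98.3, 11.7]
side plate [865.8, -318.2, 806.7, 1922.8, 3.3]
now [420.2 225.3 162.5] F [ 1.17  0.17 -1.83] w 19.8 t 14.0
rot first (deg) [27.84 -0.    0.24] then dp [ -1.1 189.8 -50.5] | dp now [ -1.9 191.4  44. ]
[-0.1  5.3  1.2] [ 0.77 -0.    0.01]
[-0.1 10.7  2.3] [ 1.55 -0.    0.01]
[-0.1 13.4  2.5] [ 1.93 -0.    0.02]
[-0.1 13.5  2.1] [ 1.93 -0.    0.02]
[-0.1 13.5  1.6] [ 1.93 -0.    0.02]
[-0.1 13.6  1.1] [ 1.93 -0.    0.02]
[-0.1 13.6  0.7] [ 1.93 -0.    0.02]
[-0.1 13.6  0.2] [ 1.93 -0.    0.02]
[-0.1 13.6 -0.2] [ 1.93 -0.    0.02]
[-0.1 13.6 -0.7] [ 1.93 -0.    0.02]
[-0.1 13.6 -1.2] [ 1.93 -0.    0.02]
[-0.1 13.5 -1.6] [ 1.93 -0.    0.02]
[-0.1 13.5 -2.1] [ 1.93 -0.    0.02]
[-0.1 13.4 -2.5] [ 1.93 -0.    0.02]
[-0.1 10.7 -2.4] [ 1.55 -0.    0.01]
[-0.   5.3 -1.3] [ 0.77 -0.    0.01]
```

Request:
apply_moves([
  {"grip":255,"dp":[-0.1,5.3,1.2],"rotation":[0.8,0,0]},
  {"grip":255,"dp":[-0.1,10.7,2.3],"rotation":[1.5,0,0]},
  {"grip":255,"dp":[-0.1,13.4,2.5],"rotation":[1.9,0,0]},
  {"grip":255,"dp":[-0.1,13.5,2.1],"rotation":[1.9,0,0]},
  {"grip":255,"dp":[-0.1,13.5,1.6],"rotation":[1.9,0,0]},
  {"grip":255,"dp":[-0.1,13.6,1.1],"rotation":[2,0,0]},
  {"grip":255,"dp":[-0.1,13.6,0.7],"rotation":[2,0,0]},
  {"grip":255,"dp":[-0.1,13.6,0.2],"rotation":[2,0,0]},
])

```text
time: 14.8
position: [0.4191, 0.1255, 0.163]
tcp_rot: [-2.209, 0.044, 2.19]
contact_force: [-0.4, -0.2, -1.8]
width: 0.0196
```

Request:
apply_moves([
  {"grip":255,"dp":[-0.1,13.6,-0.2],"rotation":[2,0,0]},
  {"grip":255,"dp":[-0.1,13.6,-0.7],"rotation":[2,0,0]},
  {"grip":255,"dp":[-0.1,13.6,-1.2],"rotation":[1.9,0,0]},
  {"grip":255,"dp":[-0.1,13.5,-1.6],"rotation":[1.9,0,0]},
  {"grip":255,"dp":[-0.1,13.5,-2.1],"rotation":[1.9,0,0]},
  {"grip":255,"dp":[-0.1,13.4,-2.5],"rotation":[1.9,0,0]},
  {"grip":255,"dp":[-0.1,10.7,-2.4],"rotation":[1.5,0,0]},
  {"grip":255,"dp":[0,5.3,-1.3],"rotation":[0.8,0,0]},
])

```text
time: 15.6
position: [0.4168, 0.0276, 0.1636]
tcp_rot: [-2.077, 0.293, 2.059]
contact_force: [0.1, -0.2, -1.8]
width: 0.0198
```

```bash
python3 - <<'E'
from h import *
hot(seed=(.52,0.0),z=.144)
delta(*T([.4837,.0097,.164],-16,-.5,1))
E
```

```text
top plate [512.1, -7.8, 100.3, 98.5, 73.4]
side plate [687.4, -145.8, 1633.9, 1268.5, 75.4]
now [416.9  28.2 163.5] F [ 0.81 -0.51 -1.79] w 19.3 t 15.7
rot first (deg) [-0.21  0.06  0.23] then dp [  0.1  -0.7 -69.3] | dp now [  0.1  -0.9 -69.3]
```

Request:
apply_moves([
  {"grip":255,"dp":[0,-0.3,-4],"rotation":[0,0,0]},
  {"grip":255,"dp":[0,-0.3,-9],"rotation":[0,0,0]},
  {"grip":255,"dp":[0,0,-13],"rotation":[0,0,0]},
  {"grip":255,"dp":[0,0,-14],"rotation":[0,0,0]},
  {"grip":255,"dp":[0,0,-13],"rotation":[0,0,0]},
  {"grip":255,"dp":[0,0,-9],"rotation":[0,0,0]},
  {"grip":255,"dp":[0,0,-5],"rotation":[0,0,0]},
  {"grip":255,"dp":[0,0,-2],"rotation":[0,0,0]},
])

```text
time: 16.5
position: [0.4837, 0.0104, 0.1638]
tcp_rot: [-2.078, 0.289, 2.062]
contact_force: [0.7, 0.7, -1.3]
width: 0.0195
```

Request:
apply_moves([
  {"grip":255,"dp":[5,0,0],"rotation":[0,0,0]},
  {"grip":255,"dp":[10,0,0],"rotation":[0,0,0]},
  {"grip":255,"dp":[14,0,0],"rotation":[0,0,0]},
  {"grip":255,"dp":[14,0,0],"rotation":[0,0,0]},
  {"grip":255,"dp":[14,0,0],"rotation":[0,0,0]},
  {"grip":255,"dp":[14,0,0],"rotation":[0,0,0]},
  {"grip":255,"dp":[10,0,0],"rotation":[0,0,0]},
  {"grip":255,"dp":[5,0,0],"rotation":[0,0,0]},
])

```text
time: 17.3
position: [0.4829, 0.0109, 0.0768]
tcp_rot: [-2.076, 0.289, 2.063]
contact_force: [-0.1, -0.3, -2.0]
width: 0.0193
```

```bash
python3 - <<'E'
from h import *
hot(seed=(.585,-.025),z=.059,th=160)
delta(*T([.4837,.0097,.067],-16,-.5,1))
S=[]
for n,o in (("top",(225,165)),("side",(205,195))):
    p=vision.capture(n); S.append(cv2.resize(p["frame"][o[1]:o[1]+70,o[0]:o[0]+80,::-1],None,fx=5,fy=5,interpolation=cv2.INTER_CUBIC))
cv2.imwrite("pics/c1.png",np.hstack(S))
E
```

```text
top plate [579.0, -25.1, 99.5, 96.0, 73.2]
side plate [960.2, -282.6, 870.6, 1791.7, 7.5]
now [483.3  10.9  77.3] F [-0.44  0.74 -2.63] w 19.4 t 17.4
rot first (deg) [-0.08  0.15  0.23] then dp [10.3  1.  -0.6] | dp now [10.3  1.1 -0.6]
```

View pics/c1.png

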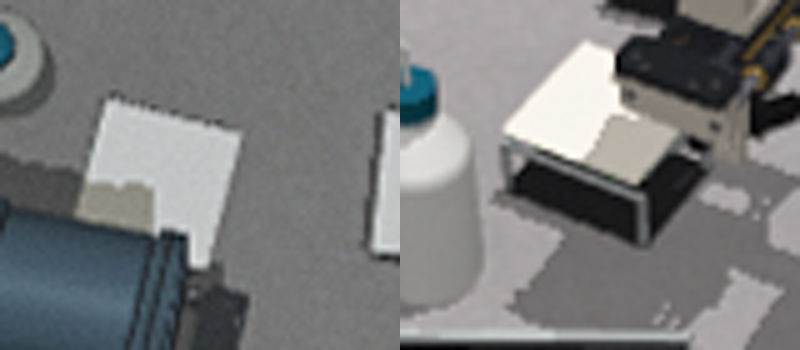

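The plate sits centred over the stand, with an offset of about (-2,-3) mm. Lowering gently.

Request:
apply_moves([
  {"grip":255,"dp":[2,0.5,0],"rotation":[0,0,0]},
  {"grip":255,"dp":[2,0,0],"rotation":[0,0,0]},
  {"grip":255,"dp":[2,0,0],"rotation":[0,0,0]},
  {"grip":255,"dp":[1.5,0,0],"rotation":[0,0,0]},
  {"grip":255,"dp":[1.5,0,0],"rotation":[0,0,0]},
  {"grip":255,"dp":[1.5,0,0],"rotation":[0,0,0]},
  {"grip":255,"dp":[1.5,0,0],"rotation":[0,0,0]},
])

```text
time: 18.2
position: [0.4841, 0.0102, 0.066]
tcp_rot: [-2.079, 0.289, 2.061]
contact_force: [-0.9, -0.3, -1.4]
width: 0.0196
```

Request:
apply_moves([
  {"grip":255,"dp":[2,0,0],"rotation":[0,0,0]},
  {"grip":255,"dp":[2,0,0],"rotation":[0,0,0]},
  {"grip":255,"dp":[2,0,0],"rotation":[0,0,0]},
  {"grip":255,"dp":[1.5,0,0],"rotation":[0,0,0]},
  {"grip":255,"dp":[0,0,0],"rotation":[0,0,0]},
])

```text
time: 18.7
position: [0.4839, 0.0103, 0.0583]
tcp_rot: [-2.078, 0.289, 2.062]
contact_force: [0.2, -0.3, -2.1]
width: 0.0198
```

```bash
python3 - <<'E'
from h import *
for i in range(2): hot(seed=(.585,-.025),z=.049,th=160)
delta(*T([.4837,.0097,.067],-16,-.5,1))
E
```

```text
top plate [580.7, -25.7, 99.8, 96.3, 72.9]
side plate [927.2, -304.8, 905.5, 1836.2, 3.4]
top plate [580.2, -25.4, 99.8, 96.3, 73.7]
side plate [953.2, -304.8, 890.6, 1832.0, 6.0]
now [484.2  10.2  58.7] F [ 0.09  0.44 -1.48] w 19.4 t 18.9
rot first (deg) [-0.08  0.05  0.24] then dp [-8.4  0.6  0.2] | dp now [-8.4  0.6  0.2]
```

Force is back to lifter weight only, so the plate rests on the bars. Withdrawing the blade to the front.

Request:
apply_moves([
  {"grip":255,"dp":[0,0,3],"rotation":[0,0,0]},
  {"grip":255,"dp":[0,0,8],"rotation":[0,0,0]},
  {"grip":255,"dp":[0,0,12],"rotation":[0,0,0]},
  {"grip":255,"dp":[0,0,15],"rotation":[0,0,0]},
  {"grip":255,"dp":[0,0,20],"rotation":[0,0,0]},
  {"grip":255,"dp":[0,0,25],"rotation":[0,0,0]},
  {"grip":255,"dp":[0,0,25],"rotation":[0,0,0]},
  {"grip":255,"dp":[0,0,17],"rotation":[0,0,0]},
])

```text
time: 19.7
position: [0.3607, 0.0458, 0.0573]
tcp_rot: [-2.076, 0.289, 2.064]
contact_force: [-0.3, -0.4, -2.0]
width: 0.0194
```

```bash
python3 - <<'E'
from h import *
hot(seed=(.585,-.025),z=.049,th=160)
# lifter back: blade centre on mat middle (467,-373) ; TCP 89.6 behind, yaw -6
y=np.radians(-6); c=np.array([471,-366])-89.6*np.array([np.cos(y),np.sin(y)]); print(c)
delta(*T([c[0]/1000,c[1]/1000,.12],-6,0,1))
E
```

```text
top plate [578.3, -25.3, 98.9, 100.1, 73.7]
side plate [567.7, -32.6, 126.7, 125.3, 73.7]
[ 381.89083818 -356.63424969]
now [360.2  46.   57.2] F [ 0.49 -0.26 -1.17] w 19.6 t 19.8
rot first (deg) [-10.03  -0.28   0.2 ] then dp [-62.8 398.1 -63.7] | dp now [ -63.7  380.7 -132.3]
```

Request:
apply_moves([
  {"grip":255,"dp":[-25,0,0],"rotation":[-5,0,0]},
  {"grip":255,"dp":[-38,0,0],"rotation":[-5,0,0]},
  {"grip":255,"dp":[0,28,-4.5],"rotation":[0,0,0]},
  {"grip":255,"dp":[0,42,-6.7],"rotation":[0,0,0]},
  {"grip":255,"dp":[0,42,-6.7],"rotation":[0,0,0]},
  {"grip":255,"dp":[0,42,-6.7],"rotation":[0,0,0]},
  {"grip":255,"dp":[0,42,-6.7],"rotation":[0,0,0]},
  {"grip":255,"dp":[0,42,-6.7],"rotation":[0,0,0]},
])

```text
time: 20.6
position: [0.3763, -0.1984, 0.1206]
tcp_rot: [-2.176, 0.114, 2.156]
contact_force: [1.2, 0.3, -0.3]
width: 0.0198
```

Request:
apply_moves([
  {"grip":255,"dp":[0,42,-6.7],"rotation":[0,0,0]},
  {"grip":255,"dp":[0,42,-6.7],"rotation":[0,0,0]},
  {"grip":255,"dp":[0,42,-6.7],"rotation":[0,0,0]},
  {"grip":255,"dp":[0,25,-4],"rotation":[0,0,0]},
  {"grip":255,"dp":[0,9,-2],"rotation":[0,0,0]},
  {"grip":255,"dp":[0,0,0],"rotation":[0,0,0]},
])

```text
time: 21.2
position: [0.385, -0.3588, 0.1197]
tcp_rot: [-2.174, 0.114, 2.156]
contact_force: [0.1, 0.6, -0.6]
width: 0.0198
```

```bash
python3 - <<'E'
from h import *
delta(*T([.3819,-.3566,.0277],-6,0,1))
E
```

```text
now [ 385.  -358.8  119.7] F [ 0.06  0.61 -0.63] w 19.8 t 21.2
rot first (deg) [-0.16 -0.47  0.16] then dp [92.  -1.9  3.3] | dp now [92.  -1.6  4.1]
```

Nearly over the mat. Levelling and lowering, then feeling for contact.

Request:
apply_moves([
  {"grip":255,"dp":[20,-1.6,2],"rotation":[0,-0.5,0]},
  {"grip":255,"dp":[35,0,0],"rotation":[0,0,0]},
  {"grip":255,"dp":[25,0,0],"rotation":[0,0,0]},
  {"grip":255,"dp":[9,0,0],"rotation":[0,0,0]},
  {"grip":255,"dp":[1.5,0,0],"rotation":[0,0,0]},
  {"grip":255,"dp":[1,0,0],"rotation":[0,0,0]},
  {"grip":255,"dp":[0.5,0,0],"rotation":[0,0,0]},
  {"grip":255,"dp":[0,0,0],"rotation":[0,0,0]},
])

```text
time: 22.0
position: [0.3839, -0.3564, 0.0292]
tcp_rot: [-2.168, 0.114, 2.165]
contact_force: [-0.7, 0.3, -0.9]
width: 0.02
```

Request:
apply_moves([
  {"grip":255,"dp":[1,0,0],"rotation":[0,0,0]},
  {"grip":255,"dp":[0.4,0,0],"rotation":[0,0,0]},
  {"grip":255,"dp":[0,0,0],"rotation":[0,0,0]},
])

```text
time: 22.3
position: [0.3835, -0.3563, 0.0274]
tcp_rot: [-2.166, 0.113, 2.166]
contact_force: [-2.1, 0.5, 4.8]
width: 0.0194
```

Request:
apply_moves([
  {"grip":255,"dp":[0.4,0,0],"rotation":[0,0,0]},
  {"grip":255,"dp":[0,0,0],"rotation":[0,0,0]},
])

```text
time: 22.5
position: [0.3834, -0.3563, 0.0273]
tcp_rot: [-2.166, 0.113, 2.166]
contact_force: [-2.9, 1.8, 7.9]
width: 0.0196
```

Blade in contact with the mat. Easing the pressure off and opening.

Request:
apply_moves([
  {"grip":255,"dp":[-0.6,0,0],"rotation":[0,0,0]},
  {"grip":0,"dp":[0,0,0],"rotation":[0,0,0]},
  {"grip":0,"dp":[0,0,0],"rotation":[0,0,0]},
  {"grip":0,"dp":[0,0,0],"rotation":[0,0,0]},
  {"grip":0,"dp":[0,0,0],"rotation":[0,0,0]},
  {"grip":0,"dp":[0,0,0],"rotation":[0,0,0]},
  {"grip":0,"dp":[0,0,0],"rotation":[0,0,0]},
  {"grip":0,"dp":[0,0,0],"rotation":[0,0,0]},
])

```text
time: 23.3
position: [0.3834, -0.3557, 0.0268]
tcp_rot: [-2.165, 0.112, 2.166]
contact_force: [0.7, -0.2, 0.8]
width: 0.0712
```

Request:
apply_moves([
  {"grip":0,"dp":[-10,0,0],"rotation":[0,0,0]},
  {"grip":0,"dp":[-30,0,0],"rotation":[0,0,0]},
  {"grip":0,"dp":[-40,0,0],"rotation":[0,0,0]},
  {"grip":0,"dp":[-40,0,0],"rotation":[0,0,0]},
  {"grip":0,"dp":[-30,20,20],"rotation":[0,0,0]},
  {"grip":0,"dp":[0,40,20],"rotation":[0,0,0]},
  {"grip":0,"dp":[0,40,20],"rotation":[0,0,0]},
  {"grip":0,"dp":[0,20,0],"rotation":[0,0,0]},
])

```text
time: 24.1
position: [0.3086, -0.472, 0.1781]
tcp_rot: [-2.165, 0.118, 2.166]
contact_force: [-0.4, -0.2, -0.4]
width: 0.093
```

```bash
python3 - <<'E'
from h import *
print(monitor.state()["position"],monitor.state()["width"])
for sd,z in (((.58,-.02),.049),((.47,-.366),.0055),((.571,-.232),.049),((.516,.375),.074)):
    for th in (120,160):
        for n in ("top","side"):
            p=vision.capture(n); print(z,th,n,rect(p,p["frame"].min(2)>th,z,proj(p,[*sd,z])[0]))
S=[]
for n,o in (("top",(110,130)),("side",(150,120))):
    p=vision.capture(n); S.append(cv2.resize(p["frame"][o[1]:o[1]+180,o[0]:o[0]+ (290 if n=="top" else 220),::-1],None,fx=1.55,fy=1.55,interpolation=cv2.INTER_CUBIC))
cv2.imwrite("pics/d1.png",np.hstack(S))
E
```

```text
[ 0.30859338 -0.47198763  0.17807427] 0.0930455232067537
0.049 120 top [593.1, -104.8, 2055.5, 1454.8, 88.4]
0.049 120 side [267.4, -1226.9, 4269.5, 3444.0, 14.9]
0.049 160 top [578.7, -25.1, 99.8, 100.4, 74.0]
0.049 160 side [577.8, -23.5, 103.8, 107.4, 73.6]
0.0055 120 top [478.6, -366.8, 58.2, 69.5, 87.9]
0.0055 120 side [480.5, -364.1, 59.4, 67.7, 84.8]
0.0055 160 top None
0.0055 160 side [481.1, -365.4, 48.9, 59.0, 84.2]
0.049 120 top [851.0, -111.9, 2055.5, 938.9, 88.4]
0.049 120 side [254.5, -1230.4, 4279.7, 3444.0, 14.9]
0.049 160 top [570.8, -233.2, 99.7, 99.4, 82.1]
0.049 160 side [571.8, -231.5, 104.9, 103.4, 82.1]
0.074 120 top [516.2, 374.3, 101.1, 50.1, 7.3]
0.074 120 side [516.5, 375.9, 101.0, 51.8, 7.9]
0.074 160 top [516.7, 373.4, 99.2, 48.1, 7.4]
0.074 160 side [516.3, 376.3, 99.4, 49.9, 7.9]
```

View pics/d1.png

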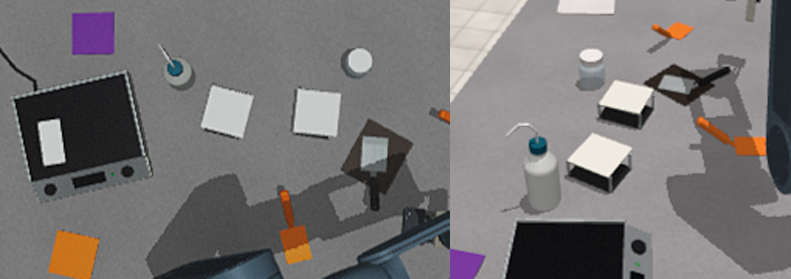

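The last picture shows the hot plate square on the empty stand and the lifter lying on the mat. The bottle, jar, cooled plate and small plate look unmoved, and the arm is clear. Handing in.

```bash
python3 -c "
from plant import arm; print(arm.hand_in())"
```

```text
the job is handed in; nothing more can be done
None
```

I moved the hot plate to the empty cooling stand on the lifter, put the lifter back on the mat, and handed the job in at about 25 s of the 72 s. The hand-in reports no verdict, so what follows is from my own last checks.

- **Hot plate:** it is centred about 2–4 mm from the stand's middle both along and across the bars, and square to them within about 1°. It was carried nearly level. The gripper stayed on the handle and wrist forces stayed under about 10 N.
- **Lifter:** the blade came down level on the mat, with its middle within about 10 mm of the mat's centre. Flatness rests on the contact height and the pictures. A shadow cut off part of the blade, so its measured position is less certain.
- **Everything else:** the cooled plate and small plate measure the same as at the start, to about 1 mm. The wash bottle and jar look unmoved in the picture; I did not measure them again. The open gripper is clear of everything.

The two cameras disagreed by 2–3 mm in y throughout, so positions are good to about that. While the arm blocked the view, the side camera's plate measurements were useless and I ignored them.

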